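# Set a glass slab in the length gauge

## Task

Measure the green glass slab in the length gauge without picking it up: gently push it over the bench until one long side lies flush along the gauge's fence, between the red cursor and the fixed stop. Then push the red cursor along the fence until the slab is shut between the cursor and the fixed stop, touching both, its long side still flush with the fence. Only push: do not grip or lift the slab, and leave the other things on the bench where they are.

Things in the scene. Friction and masses are not known exactly. Their poses are not given: they have to be found in the camera images.
- slab: loose rectangular block of green glass, about 0.36 kg, 65 mm along its own x, 100 mm along its own y (the long way), 22 mm high, lying on the bench; origin at the centre of its underside, z up. It starts in front (gauge -x side) of the gauge, clear of it, turned up to 0.6 rad from square.
- gauge: grey steel length gauge with white scale, fixed to the bench, its place and yaw vary. Its fence is a bar from y = -200 to +180 mm, x = 0 to 30 mm, 22 mm high; the flat front face is the plane x = 0 and looks to gauge -x (robot side). No floor plate: the slab slides on the bench. Origin on the bench in the plane of the fence's face; x away from the robot, y along the fence towards the fixed stop, z up.
- stop (a point): point on the bench where the fixed stop's inner face meets the fence's front face, at x = 0, y = +160 mm of the gauge; axes as the gauge's. The stop is a steel arm 22 mm high and 20 mm thick (lying to +y of this point), reaching from the fence to x = -45 mm.
- cursor (a joint): travel (m) of the red cursor along the fence towards the fixed stop (gauge +y), 0 to 0.25; it starts between 0 and 0.07, slides stiffly (about 2 N) and stays where it is left. Its flat inner face lies at gauge y = -170 mm + travel, so with the slab properly shut in the gauge it reads about 0.230.
- cursor_face (a point): point on the cursor's inner face (the face that looks to gauge +y and meets the slab's end), on the bench at the fence's front face; axes as the gauge's. The red jaw is 20 mm thick (lying to -y of this point), reaches from the fence to gauge x = -45 mm, and its top is 36 mm high where it bridges the fence (bridge from x = -45 to +38 mm).
- cursor_tab (a point): centre of the outer face (looking to gauge -y) of the red upright thumb tab on top of the cursor, 50 mm above the bench, over the fence; axes as the gauge's. The tab is 40 mm wide along gauge x, 12 mm thick along y, and stands from 35 to 66 mm above the bench. Push it to gauge +y.
- weight: loose brass weight with a knob, 40 mm diameter, 54 mm high; origin at the centre of its underside. Bystander.
- acrylic: loose small blue acrylic block, 40 x 60 x 18 mm; origin at the centre of its underside. Bystander.
- spool: loose yellow plastic disc, 40 mm diameter, 30 mm high; origin at the centre of its underside. Bystander.
- bottle: loose small amber bottle, 44 mm diameter, 85 mm high, behind the fence; origin at the centre of its underside. Bystander.
- lens: loose lens on a round black foot (56 mm diameter), 120 mm high, behind the fence; origin at the centre of its underside. Bystander.
- eraser: loose white eraser, 22 x 50 x 13 mm, nearer the robot on its right; origin at the centre of its underside. Bystander.
There are look-alikes about, which are no part of the job. What is meant by the slab is not orange or turquoise, and is the smaller of those in its own colour.

How it is judged:
By the outcome, as a careful person would: the job done as asked, in the order asked, and still so for the second after the job is handed in, with the robot touching nothing.
It also fails if it takes over 51 s, if anything falls off the work surface, if the arm or the gripper's body presses on something with over 40 N, if the wrist force passes 120 N, or if a joint passes its speed limit or range.

## Robot

A 6-joint arm with a two-finger parallel gripper is mounted at the origin on the work surface. World frame = base frame: x ahead of the robot, y to its left, z up, the work surface at z = 0. Lengths are in m, angles in rad, forces in N, time in s.
With the tool pointing down it reaches from about 0.15 to 0.775 m from the base axis. Payload 6.1 kg.
Tool frame: the origin (TCP) lies on the centre line of the jaws, within the pads' length; the fingertips stand 25 mm ahead of it and the grasp point (between the pads) lies 6 mm ahead of it; z points along the fingers, y is the line along which they close (so a half turn about z gives the same grasp; the last joint's range is limited). The gripper opens to 85 mm and grips with 20 to 120 N. Pads are 22 mm wide; open, the fingers measure 114 mm over their backs; the gripper's body (76 mm by 85 mm) begins 54 mm behind the grasp point. The pads swing forward as they close: fully open they stand 13 mm farther back than shut.
Start: joints at [-1.166, 0.126, -0.04, 1.405, 0, 1.571], TCP at [0.207, -0.483, 0.256] pointing down, gripper open.
Joint ranges: [-2.72, 2.72], [-0.95, 1.95], [-1.27, 1.35], [-1.78, 2.02], [-1.46, 1.47], [-3.14, 3.14]. Speed limits (rad/s): [2.39, 2.39, 3.01, 3.14, 3.14, 3.14].

## Interface

Orientations are given as a unit quaternion [w, x, y, z].
In Python, from station import bot gives the robot as it stands. The module is installed in compiled form; this text tells all that it offers.
- The arm moves only by the tool drive_tool, never from a script. Its argument "plan" is one flat list of numbers, 7 for each row, row after row: the turn, a rotation vector about the tool's x, y, z in rad, then the shift along the tool's x, y, z in mm, then the finger opening in mm, from 0 to 85.4. In form: [rx, ry, rz, x, y, z, claw, rx, ry, rz, x, y, z, claw, ...]. A call has 1 to 8 rows; each row is the pose to reach, as a shift and turn from the pose commanded when the call began, along the tool's axes at that moment; what a row does not reach only later rows make up. A row lasts 1/12 s, in which the tool goes at most 41.7 mm and 7.16 degrees, less where a joint would pass 70% of its speed; a pose out of reach is approached as far as the arm can. A call with a gripper value outside its range is refused whole. The fingers move at their own pace and stop on an object; "newtons" is the grip in N (left out, the last holds). Time passes only in rows, so rows that repeat a pose let the fingers close. It gives the time, the measured TCP pose, the force, the opening and the grip force at its end, in the units of the state.
- bot.get_state(): the state, without advancing time (a new reading comes with each control period).
- bot.read_camera(name): name is "scene" or "side" or "wrist"; returns a dict with "image" (480x640x3 uint8, red, green, blue), "mtx" (3x3 intrinsics, pixels), "R" (3x3) and "t" (3): a world point X has camera coordinates R X + t. Camera axes: x right, y down, z forward; pixel columns grow to the right and rows downward; lengths in m; the calibration is good to about 2 mm. The wrist camera is an equidistant fisheye: a pixel r from the principal point sees the ray r / f radians off the axis. A picture is of the moment at which its call begins. There is no depth.
- bot.sign_off(): hands the job in; it is judged then, once.
The state is a dict: "time": time; "qpos": joint angles; "joint_velocities": joint speeds; "joint_efforts": joint torques, N m; "tool_pos": TCP position; "eef_rot": TCP orientation; "wrist_force": force on the tool from outside, world axes, zero at the start; "wrist_torque": the same for the moment, N m; "width": finger opening in m; "gripper_force": force on a finger pad.
Only numpy, scipy, OpenCV 4.12 (cv2) and the standard library are available. Lean on these libraries where they do the work, as an engineer would, in place of code of your own. Each camera call takes 0.05 s, during which the arm holds its last target. There are 200 camera calls.

## Working session

There is one attempt and no reset: what is moved stays moved. The work goes in short steps, Python scripts to look and compute and a tool call to move; the robot and the scene stay as the last step left them, time stands still between calls to the robot, and variables do not carry over. Pictures are saved under pics/ and viewed, at most 10 in all, crops included, and the job is handed in when it is done.

Besides the shell and the picture viewer there is one more tool, called after "Request:" by a JSON object that holds its "fn" and its "kwargs", one argument or row to a line. drive_tool: Moves the arm, as the interface text tells. Its arguments: {"type":"object","properties":{"plan":{"type":"array","items":{"type":"number"}},"newtons":{"type":"number"}},"required":["plan"]}

```bash
mkdir -p pics; python3 - <<'E'
from station import bot
import cv2,pickle
s=bot.get_state();print(s)
d={n:bot.read_camera(n) for n in("scene","side")}
pickle.dump(d,open("v0.pkl","wb"))
for n in d:
    cv2.imwrite(f"pics/{n}0.png",d[n]["image"][:,:,::-1]);print(n,d[n]["mtx"],d[n]["R"],d[n]["t"])
E
```

```text
{'time': 0.0, 'qpos': array([-1.16599819e+00,  1.26371170e-01, -4.06327280e-02,  1.40540611e+00,
       -2.49083237e-05,  1.57080549e+00]), 'joint_velocities': array([ 2.28852615e-04, -1.20745862e-03, -9.03635539e-04, -1.96099827e-04,
        7.90488667e-05, -3.53827696e-04]), 'joint_efforts': array([-5.98630340e-04, -4.35900629e+01,  3.52931535e+01,  1.71325018e-02,
       -2.31996974e-04,  1.72235832e-05]), 'tool_pos': array([ 0.20660574, -0.48222188,  0.25552176]), 'eef_rot': array([-7.87863882e-04,  9.79587737e-01,  2.01015460e-01, -1.74394139e-04]), 'wrist_force': array([-0.15547871,  0.12959544,  0.25160805]), 'wrist_torque': array([ 0.05186341,  0.04397257, -0.01384206]), 'gripper_force': 0.0, 'width': 0.08566985201560806}
scene [[455.96939187   0.         313.98225415]
 [  0.         455.96939187 237.74937446]
 [  0.           0.           1.        ]] [[-5.55239738e-01  8.31690185e-01 -5.19090465e-04]
 [ 5.79279646e-01  3.86281438e-01 -7.17789483e-01]
 [-5.96777953e-01 -3.98845943e-01 -6.96260001e-01]] [ 0.28623652 -0.28774922  1.43308765]
side [[580.45262526   0.         312.46114151]
 [  0.         580.45262526 240.59302487]
 [  0.           0.           1.        ]] [[ 0.99273391 -0.12004504  0.00828094]
 [-0.071457   -0.64349792 -0.76210519]
 [ 0.09681572  0.75597594 -0.64740026]] [-0.55102975  0.11300878  1.03543828]
```

View pics/scene0.png

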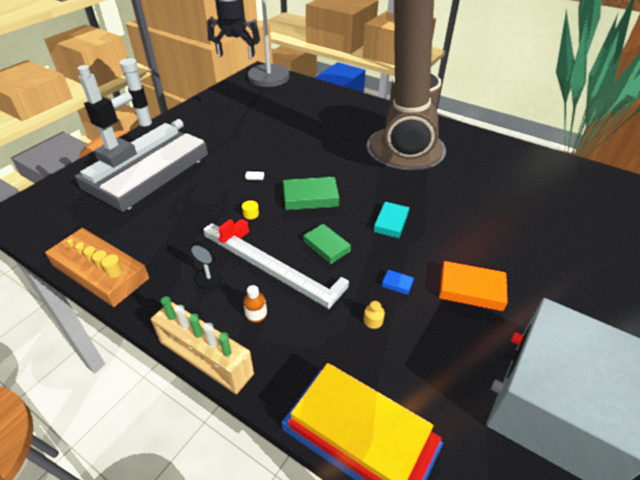

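View pics/side0.png

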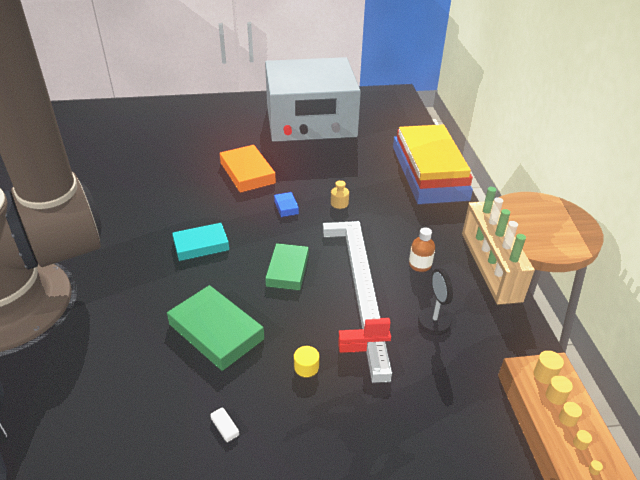

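The scene view shows the slab at (327,243), with the gauge running from (210,232) to (340,290) and the red cursor at (233,231). In the side view the slab is at (288,267), the fence runs from (350,225) to (380,375), the stop is at (338,229) and the cursor at (365,335). The large green block is a decoy.

```bash
cat > h.py <<'E'
import numpy as np,cv2
def cast(c,px,z):
    px=np.atleast_2d(px).astype(float)
    r=np.c_[px,np.ones(len(px))]@np.linalg.inv(c["mtx"]).T@c["R"]
    C=-c["R"].T@c["t"]
    return (C+r*((z-C[2])/r[:,2])[:,None])[:,:2]
def blob(c,lo,hi,box):
    h=cv2.cvtColor(c["image"],cv2.COLOR_RGB2HSV);m=cv2.inRange(h,lo,hi)
    k=np.zeros_like(m);x0,y0,x1,y1=box;k[y0:y1,x0:x1]=255
    m&=k
    n,l,s,_=cv2.connectedComponentsWithStats(m)
    return (l==1+s[1:,4].argmax()).astype(np.uint8),h
def rect(P):
    r=cv2.minAreaRect((P*1000).astype(np.float32));return cv2.boxPoints(r).round(1),r
E
python3 - <<'E'
import pickle;from h import *
d=pickle.load(open("v0.pkl","rb"));
for n,b,fb,rb in(("side",(260,235,315,295),(315,215,400,385),(330,310,400,360)),("scene",(300,220,355,265),(195,220,355,310),(210,215,255,245))):
    c=d[n]
    m,h=blob(c,(45,60,30),(85,255,255),b)
    v=h[...,2][m>0];t,_=cv2.threshold(v.reshape(-1,1),0,255,cv2.THRESH_OTSU)
    for nm,mm in(("all",m),("top",m*(h[...,2]>t))):
        ys,xs=np.nonzero(mm);print(n,"slab",nm,len(xs),t);print(*rect(cast(c,np.c_[xs,ys],.022)))
    m,h=blob(c,(0,0,110),(180,60,255),fb)
    ys,xs=np.nonzero(m);P=cast(c,np.c_[xs,ys],.022);print("gauge",len(xs),*rect(P))
    e=cv2.convexHull((P*1000).astype(np.float32))[:,0];print(cv2.approxPolyDP(e,3,True)[:,0].round(1).tolist())
    m,h=blob(c,(0,150,60),(6,255,255),rb);h2=cv2.convexHull(np.argwhere(m)[:,::-1].astype(np.float32))
    print("red",cv2.approxPolyDP(h2,1.5,True)[:,0].tolist())
    print("z36",cast(c,cv2.approxPolyDP(h2,1.5,True)[:,0],.036).round(3).tolist())
    print("z66",cast(c,cv2.approxPolyDP(h2,1.5,True)[:,0],.066).round(3).tolist())
c=d["side"]
print(cast(c,[[307,370],[287,210],[340,205],[225,425],[422,265],[435,325]],0))
for n in d:
    i=d[n]["image"];i=i[200:400,240:440] if n=="side" else i[170:320,190:370]
    cv2.imwrite(f"pics/c{n}.png",cv2.resize(i[:,:,::-1],None,fx=3,fy=3,interpolation=2))
E
```

```text
side slab all 1607 172.0
[[459.7 -28.2]
 [526.3 -46.8]
 [559.   70.7]
 [492.4  89.3]] ((509.3434143066406, 21.254940032958984), (121.93389129638672, 69.12066650390625), 74.42335510253906)
side slab top 1203 172.0
[[466.8  -8.2]
 [528.1 -25.2]
 [554.7  70.5]
 [493.4  87.5]] ((510.72467041015625, 31.169254302978516), (99.32466125488281, 63.653289794921875), 74.47545623779297)
gauge 2212 [[ 576.4 -144.4]
 [ 655.2 -148.3]
 [ 669.2  139.5]
 [ 590.3  143.4]] ((622.772216796875, -2.4482269287109375), (288.1336975097656, 78.97901153564453), 87.22347259521484)
[[595.9000244140625, 142.5], [591.4000244140625, 139.6999969482422], [588.2999877929688, 101.5], [622.2999877929688, -146.6999969482422], [656.2000122070312, -123.4000015258789], [667.7000122070312, 137.8000030517578]]
red [[389.0, 318.0], [390.0, 340.0], [365.0, 350.0], [339.0, 351.0], [339.0, 330.0], [366.0, 320.0]]
z36 [[0.666, -0.142], [0.658, -0.188], [0.614, -0.204], [0.573, -0.201], [0.579, -0.158], [0.627, -0.142]]
z66 [[0.658, -0.168], [0.649, -0.213], [0.607, -0.228], [0.568, -0.225], [0.574, -0.184], [0.62, -0.168]]
scene sla
[... 710 characters left out ...]
0610351562], [647.7999877929688, -241.6999969482422], [663.2999877929688, -213.60000610351562], [680.5999755859375, 145.5]]
red [[247.0, 222.0], [248.0, 232.0], [243.0, 236.0], [224.0, 242.0], [219.0, 240.0], [219.0, 227.0], [229.0, 219.0], [242.0, 219.0]]
z36 [[0.579, -0.157], [0.605, -0.131], [0.622, -0.132], [0.663, -0.157], [0.665, -0.171], [0.631, -0.202], [0.595, -0.201], [0.577, -0.174]]
z66 [[0.603, -0.133], [0.628, -0.109], [0.645, -0.11], [0.684, -0.133], [0.685, -0.146], [0.652, -0.176], [0.618, -0.175], [0.601, -0.149]]
[[ 0.52146693 -0.20485698]
 [ 0.52629399  0.21976199]
 [ 0.64286505  0.22503955]
 [ 0.39037753 -0.28952885]
 [ 0.77049291  0.01669925]
 [ 0.75263731 -0.13529816]]
```

View pics/cside.png

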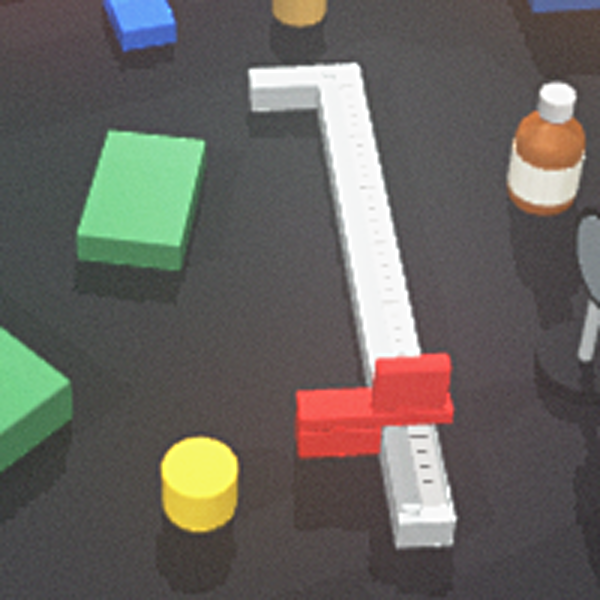

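The crop (3x, origin 240,200) shows these features:
- The inner stop corner is at about (319,84) on top.
- The fence front edge runs from there to (395,513).
- The slab top corners are near (110,131), (205,140), (184,245) and (79,235).
- The red jaw is at (297–380, 390–455), with the tab at (372–450, 355–408).

```bash
python3 - <<'E'
import pickle;from h import *
d=pickle.load(open("v0.pkl","rb"));c=d["side"]
f=lambda p,z:(cast(c,np.array(p)/3+[240,200],z)*1000).round(0).tolist()
print("fence front top: corner, far end",f([[319,84],[395,513]],.022))
print("fence back top",f([[358,65],[452,508]],.022))
print("stop top",f([[250,70],[250,88],[319,84],[358,65]],.022))
print("bottom",f([[252,110],[320,106],[397,546]],0))
print("jaw top front edge",f([[297,427],[378,424]],.022),f([[297,394],[297,427]],.036),"bot",f([[299,456],[380,450]],0))
print("tab top z66",f([[374,361],[450,355]],.066),"tab base z36",f([[374,408],[452,403]],.036))
print("slab top",f([[110,131],[205,140],[184,245],[79,235]],.022))
print("bystander",f([[141,47],[199,510],[250,20]],0))
E
```

```text
fence front top: corner, far end [[638.0, 118.0], [619.0, -235.0]]
fence back top [[668.0, 136.0], [649.0, -235.0]]
stop top [[594.0, 138.0], [591.0, 119.0], [638.0, 118.0], [668.0, 136.0]]
bottom [[594.0, 122.0], [640.0, 121.0], [621.0, -240.0]]
jaw top front edge [[578.0, -172.0], [622.0, -175.0]] [[579.0, -161.0], [575.0, -184.0]] bot [[579.0, -175.0], [624.0, -176.0]]
tab top z66 [[618.0, -169.0], [659.0, -169.0]] tab base z36 [[619.0, -176.0], [661.0, -177.0]]
slab top [[495.0, 85.0], [555.0, 70.0], [531.0, -25.0], [469.0, -10.0]]
bystander [[525.0, 200.0], [520.0, -205.0], [606.0, 223.0]]
```

Request:
{"fn": "drive_tool", "kwargs": {
  "plan": [0, 0, 0.115, 38, -35, 8, 40, 0, 0, 0.23, 76, -70, 16, 40, 0, 0, 0.345, 114, -105, 24, 40, 0, 0, 0.459, 152, -140, 32, 40, 0, 0, 0.459, 182, -167, 39, 40, 0, 0, 0.459, 212, -194, 45, 40, 0, 0, 0.459, 242, -222, 52, 40, 0, 0, 0.459, 272, -250, 60, 40]
}}

```text
time: 0.77
tool_pos: [0.3401, -0.1849, 0.204]
eef_rot: [0.0, 1.0, -0.027, 0.0]
wrist_force: [0.7, 0.2, 0.0]
width: 0.0402
gripper_force: 0.0
```

```bash
python3 - <<'E'
import pickle;from h import *
from scipy.spatial.transform import Rotation as Ro
d=pickle.load(open("v0.pkl","rb"));c=d["side"]
print(cast(c,[[210,289],[262,327],[228,228],[228,245]],.03).round(3).tolist())
from station import bot
s=bot.get_state();p=s["tool_pos"];R=Ro.from_quat(np.roll(s["eef_rot"],-1)).as_matrix()
print(s["time"],p,R.round(4).tolist(),s["width"]);print("to start",R.T@(np.array([.439,.034,.1])-p)*1000)
E
```

```text
[[0.368, -0.034], [0.455, -0.132], [0.402, 0.134], [0.401, 0.082]]
0.7667 [ 0.34010267 -0.18488769  0.20398047] [[0.9985, -0.0549, 0.0003], [-0.0549, -0.9985, -0.0001], [0.0003, 0.0001, -1.0]] 0.04017273889592483
to start [  86.70990232 -223.99157657  103.98849765]
```

Request:
{"fn": "drive_tool", "kwargs": {
  "plan": [0, 0, 0, 11, -30, 10, 40, 0, 0, 0, 23, -60, 20, 40, 0, 0, 0, 35, -90, 30, 40, 0, 0, 0, 47, -120, 40, 40, 0, 0, 0, 59, -150, 50, 40, 0, 0, 0, 70, -178, 60, 40, 0, 0, 0, 70, -178, 60, 40, 0, 0, 0, 70, -178, 60, 40]
}}

```text
time: 1.43
tool_pos: [0.4189, -0.0179, 0.1434]
eef_rot: [-0.002, 1.0, -0.022, -0.001]
wrist_force: [-1.1, -0.0, 0.0]
width: 0.0398
gripper_force: 0.0
```

```bash
cat > st.py <<'E'
import numpy as np
from station import bot
from scipy.spatial.transform import Rotation as Ro
s=bot.get_state();p=s["tool_pos"]*1000;R=Ro.from_quat(np.roll(s["eef_rot"],-1)).as_matrix()
G=np.array([630.4,-40.8,0]);a=-.0538;Rg=np.array([[np.cos(a),-np.sin(a),0],[np.sin(a),np.cos(a),0],[0,0,1]])
print("t",s["time"],"gauge TCP",(Rg.T@(p-G)).round(1),"yaw err",np.arctan2(R[1,0],R[0,0])-a,"F gauge",(Rg.T@s["wrist_force"]).round(2),s["width"])
E
python3 st.py
```

```text
t 1.4333 gauge TCP [-212.4   11.4  143.4] yaw err 0.009037907568785641 F gauge [-1.05 -0.07  0.03] 0.03978845354100037
```

Request:
{"fn": "drive_tool", "kwargs": {
  "plan": [0, 0, 0, 0, 0, 0, 40, 0, 0, 0, 0, 0, 0, 40]
}}

```text
time: 1.6
tool_pos: [0.419, -0.0196, 0.1446]
eef_rot: [-0.002, 1.0, -0.024, 0.0]
wrist_force: [-0.3, -0.6, 0.0]
width: 0.0404
gripper_force: 0.0
```

```bash
python3 st.py
```

```text
t 1.6 gauge TCP [-212.2    9.9  144.6] yaw err 0.005198654091865922 F gauge [-0.23 -0.57  0.01] 0.04035412398476435
```

Request:
{"fn": "drive_tool", "kwargs": {
  "plan": [0, 0, 0, 9, -26, 15, 40, 0, 0, 0, 17, -52, 35, 40, 0, 0, 0, 17, -52, 60, 40, 0, 0, 0, 17, -52, 85, 40, 0, 0, 0, 17, -52, 105, 40, 0, 0, 0, 17, -52, 113, 40, 0, 0, 0, 17, -52, 113, 40, 0, 0, 0, 17, -52, 113, 40]
}}

```text
time: 2.27
tool_pos: [0.4385, 0.0019, 0.0323]
eef_rot: [-0.014, 1.0, -0.006, 0.0]
wrist_force: [0.9, -0.7, 0.5]
width: 0.0401
gripper_force: 0.0
```

```bash
python3 st.py; python3 - <<'E'
from station import bot
import cv2
cv2.imwrite("pics/w1.png",bot.read_camera("wrist")["image"][:,:,::-1])
E
```

```text
t 2.2667 gauge TCP [-193.9   32.3   32.3] yaw err 0.04195666765764118 F gauge [ 0.91 -0.65  0.48] 0.04010269029583435
```

View pics/w1.png

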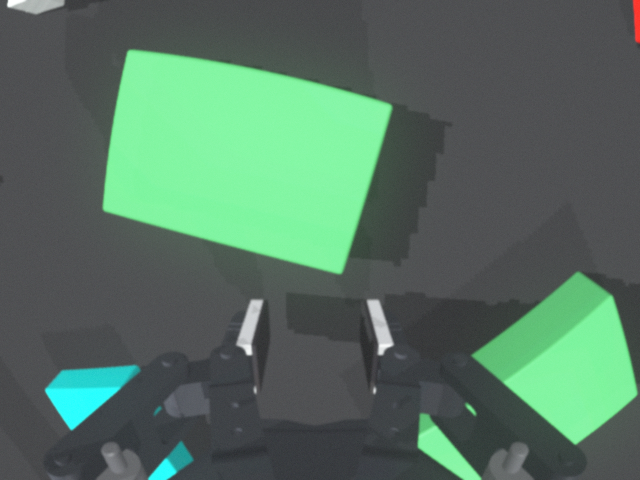

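The wrist view shows the slab at (105–390, 50–272) ahead of both fingers, and nothing touching it. The y shift fell short and the yaw drifted, so I'm checking the joints.

Request:
{"fn": "drive_tool", "kwargs": {
  "plan": [0, 0, 0, 0, 0, 0, 40, 0, 0, 0, 0, 0, 0, 40]
}}

```text
time: 2.48
tool_pos: [0.4394, 0.0024, 0.0329]
eef_rot: [-0.014, 1.0, -0.005, 0.001]
wrist_force: [0.2, -0.4, -0.5]
width: 0.04
gripper_force: 0.0
```

```bash
python3 st.py; python3 -c "
from station import bot
s=bot.get_state();print(s['qpos'].round(3),s['joint_velocities'].round(3),s['joint_efforts'].round(2),s['wrist_torque'],s['eef_rot'])"
```

```text
t 2.4833 gauge TCP [-193.1   32.8   32.9] yaw err 0.04301085459755902 F gauge [ 0.2  -0.43 -0.45] 0.039976172763382195
[-0.012  0.071 -0.61   0.888  0.028  3.141] [ 0.004  0.002 -0.006 -0.003 -0.001 -0.   ] [-8.000e-02 -3.540e+01  3.081e+01  1.000e-02  9.000e-02  0.000e+00] [-0.02549799  0.02944731 -0.01159609] [-0.01391314  0.99988813 -0.00537978  0.00109804]
```

Joint 6 is at its limit, so I'll raise the tool and turn it half a turn the other way.

Request:
{"fn": "drive_tool", "kwargs": {
  "plan": [0, 0, -0.12, 0, 0, -30, 40, 0, 0, -0.24, 0, 0, -50, 40, 0, 0, -0.36, 0, 0, -50, 40, 0, 0, -0.48, 0, 0, -50, 40, 0, 0, -0.6, 0, 0, -50, 40, 0, 0, -0.72, 0, 0, -50, 40, 0, 0, -0.84, 0, 0, -50, 40, 0, 0, -0.96, 0, 0, -50, 40]
}}

```text
time: 3.15
tool_pos: [0.4388, 0.0012, 0.0825]
eef_rot: [-0.012, 0.888, 0.46, 0.007]
wrist_force: [-0.2, -0.6, 0.3]
width: 0.0399
gripper_force: 0.0
```

Request:
{"fn": "drive_tool", "kwargs": {
  "plan": [0, 0, -0.12, 0, 0, 0, 40, 0, 0, -0.24, 0, 0, 0, 40, 0, 0, -0.36, 0, 0, 0, 40, 0, 0, -0.48, 0, 0, 0, 40, 0, 0, -0.6, 0, 0, 0, 40, 0, 0, -0.72, 0, 0, 0, 40, 0, 0, -0.84, 0, 0, 0, 40, 0, 0, -0.96, 0, 0, 0, 40]
}}

```text
time: 3.82
tool_pos: [0.4388, 0.0011, 0.0825]
eef_rot: [-0.007, 0.575, 0.818, 0.012]
wrist_force: [0.5, 0.0, -0.5]
width: 0.0399
gripper_force: 0.0
```

Request:
{"fn": "drive_tool", "kwargs": {
  "plan": [0, 0, -0.12, 0, 0, 0, 40, 0, 0, -0.24, 0, 0, 0, 40, 0, 0, -0.36, 0, 0, 0, 40, 0, 0, -0.48, 0, 0, 0, 40, 0, 0, -0.6, 0, 0, 0, 40, 0, 0, -0.72, 0, 0, 0, 40, 0, 0, -0.84, 0, 0, 0, 40, 0, 0, -0.96, 0, 0, 0, 40]
}}

```text
time: 4.48
tool_pos: [0.4389, 0.0012, 0.0825]
eef_rot: [-0.001, 0.133, 0.991, 0.014]
wrist_force: [1.4, 0.1, 0.5]
width: 0.0401
gripper_force: 0.0
```

```bash
cat >> st.py <<'E'
Rd=Rg@np.diag([-1,1,-1])
print("rotvec fix in tool",Ro.from_matrix(R.T@Rd).as_rotvec().round(4),"q",s["qpos"].round(3))
def go(x,y,z):print("to",(x,y,z),(R.T@(G+Rg@[x,y,z]-p)).round(1))
go(-195,62,80);go(-195,62,31)
E
python3 st.py
```

```text
t 4.4833 gauge TCP [-193.5   31.6   82.5] yaw err 2.929462816901817 F gauge [1.41 0.16 0.52] 0.04012560344782498
rotvec fix in tool [ 0.0277 -0.003  -0.2122] q [-0.015  0.027 -0.537  1.006  0.028  0.252]
to (-195, 62, 80) [ 7.8 29.3  3.3]
to (-195, 62, 31) [ 7.6 28.  52.3]
```

Request:
{"fn": "drive_tool", "kwargs": {
  "plan": [0.028, 0, -0.11, 4, 15, 0, 40, 0.028, 0, -0.212, 8, 29, 3, 40, 0.028, 0, -0.212, 8, 29, 20, 40, 0.028, 0, -0.212, 8, 29, 38, 40, 0.028, -0.003, -0.212, 8, 28, 52, 40, 0.028, -0.003, -0.212, 8, 28, 52, 40, 0.028, -0.003, -0.212, 8, 28, 52, 40, 0.028, -0.003, -0.212, 8, 28, 52, 40]
}}

```text
time: 5.15
tool_pos: [0.4389, 0.0317, 0.0315]
eef_rot: [-0.0, 0.03, 1.0, -0.0]
wrist_force: [0.7, 0.8, 1.5]
width: 0.04
gripper_force: 0.0
```

```bash
python3 st.py
```

```text
t 5.15 gauge TCP [-195.1   62.1   31.5] yaw err 3.1353428892902815 F gauge [0.61 0.81 1.53] 0.040005817433330024
rotvec fix in tool [-0.0001 -0.0003 -0.0062] q [ 0.072  0.075 -0.608  0.888 -0.     0.132]
to (-195, 62, 80) [ -0.1  -0.1 -48.5]
to (-195, 62, 31) [-0.1 -0.1  0.5]
```

Request:
{"fn": "drive_tool", "kwargs": {
  "plan": [0, 0, -0.006, -6, 0, 0, 40, 0, 0, -0.006, -12, 0, 0, 40, 0, 0, -0.006, -18, 0, 0, 40, 0, 0, -0.006, -24, 0, 0, 40, 0, 0, -0.006, -30, 0, 0, 40, 0, 0, -0.006, -36, 0, 0, 40, 0, 0, -0.006, -42, 0, 0, 40, 0, 0, -0.006, -48, 0, 0, 40]
}}

```text
time: 5.82
tool_pos: [0.4863, 0.0289, 0.03]
eef_rot: [-0.001, 0.027, 1.0, 0.0]
wrist_force: [-4.8, -0.4, 2.0]
width: 0.0402
gripper_force: 2.3
```

Request:
{"fn": "drive_tool", "kwargs": {
  "plan": [0, 0, 0, -5, 0, 0, 40, 0, 0, 0, -10, 0, 0, 40, 0, 0, 0, -15, 0, 0, 40, 0, 0, 0, -20, 0, 0, 40, 0, 0, 0, -25, 0, 0, 40, 0, 0, 0, -29, 0, 0, 40, 0, 0, 0, -32, 0, 0, 40, 0, 0, 0, -32, 0, 0, 40]
}}

```text
time: 6.48
tool_pos: [0.5191, 0.027, 0.0303]
eef_rot: [-0.0, 0.027, 1.0, -0.0]
wrist_force: [-1.0, 0.3, -0.5]
width: 0.0401
gripper_force: 0.0
```

```bash
python3 st.py; cat > slab.py <<'E'
from h import *;from station import bot;import sys
c=bot.read_camera("side");G=np.array([630.4,-40.8]);a=-.0538;Rg=np.array([[np.cos(a),-np.sin(a)],[np.sin(a),np.cos(a)]])
i=c["image"][200:400,240:440];cv2.imwrite(f"pics/{sys.argv[1]}.png",cv2.resize(i[:,:,::-1],None,fx=3,fy=3,interpolation=2))
m,h=blob(c,(45,60,30),(85,255,255),(272,215,385,345))
m=m*(h[...,2]>172);ys,xs=np.nonzero(m)
b,r=rect((cast(c,np.c_[xs,ys],.022)-G/1000)@Rg);print("slab top in gauge",b.tolist(),r)
E
python3 slab.py s1
```

```text
t 6.4833 gauge TCP [-114.8   61.8   30.3] yaw err 3.1413282052757965 F gauge [-1.04  0.28 -0.49] 0.04011468652095657
rotvec fix in tool [-0.0003 -0.0007 -0.0003] q [ 0.052  0.217 -0.442  0.913 -0.     0.106]
to (-195, 62, 80) [ 80.2   0.2 -49.6]
to (-195, 62, 31) [80.2  0.2 -0.6]
slab top in gauge [[-101.5999984741211, 121.19999694824219], [-101.4000015258789, 21.899999618530273], [-38.0, 22.0], [-38.20000076293945, 121.30000305175781]] ((-69.78521728515625, 71.59857940673828), (63.4581298828125, 99.24918365478516), 0.1101592481136322)
```

View pics/s1.png

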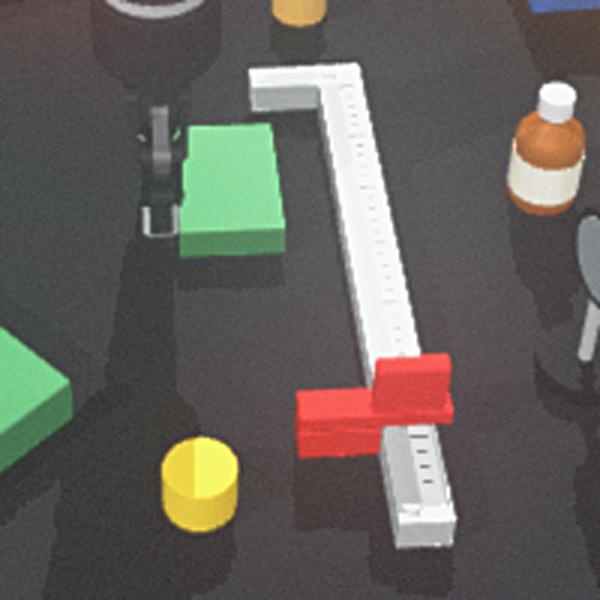

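The slab is square to the fence, about 38 mm from it (crop: 182–285, 125–255). I'll continue the push.

Request:
{"fn": "drive_tool", "kwargs": {
  "plan": [0, 0, 0, -5, 0, 0, 40, 0, 0, 0, -10, 0, 0, 40, 0, 0, 0, -15, 0, 0, 40, 0, 0, 0, -20, 0, 0, 40, 0, 0, 0, -25, 0, 0, 40, 0, 0, 0, -29, 0, 0, 40, 0, 0, 0, -32, 0, 0, 40, 0, 0, 0, -34, 0, 0, 40]
}}

```text
time: 7.2
tool_pos: [0.5513, 0.0253, 0.0305]
eef_rot: [-0.002, 0.027, 1.0, 0.0]
wrist_force: [-5.7, -0.0, 5.0]
width: 0.0398
gripper_force: 3.3
```

Request:
{"fn": "drive_tool", "kwargs": {
  "plan": [0, 0, 0, -1, 0, 0, 40, 0, 0, 0, -2, 0, 0, 40, 0, 0, 0, -3, 0, 0, 40, 0, 0, 0, -3.5, 0, 0, 40]
}}

```text
time: 7.53
tool_pos: [0.5546, 0.0252, 0.0305]
eef_rot: [-0.002, 0.027, 1.0, 0.0]
wrist_force: [-7.0, 0.1, 4.7]
width: 0.0401
gripper_force: 4.0
```

```bash
python3 st.py; python3 slab.py s2
```

```text
t 7.5333 gauge TCP [-79.3  61.8  30.5] yaw err 3.1416325031053054 F gauge [-6.97 -0.25  4.69] 0.04005620347433793
rotvec fix in tool [-0.0001 -0.0034  0.    ] q [ 0.045  0.28  -0.359  0.936  0.     0.099]
to (-195, 62, 80) [115.9   0.2 -49.1]
to (-195, 62, 31) [ 1.157e+02  2.000e-01 -1.000e-01]
slab top in gauge [[-66.4000015258789, 23.100000381469727], [-3.299999952316284, 19.5], [2.299999952316284, 118.4000015258789], [-60.79999923706055, 122.0]] ((-32.05255889892578, 70.75050354003906), (99.1415023803711, 63.2437858581543), 86.74530792236328)
```

Request:
{"fn": "drive_tool", "kwargs": {
  "plan": [0, 0, 0, -1, 0, 0, 40, 0, 0, 0, -2, 0, 0, 40]
}}

```text
time: 7.75
tool_pos: [0.5547, 0.0251, 0.0304]
eef_rot: [-0.003, 0.027, 1.0, 0.0]
wrist_force: [-15.0, 1.4, 12.7]
width: 0.0398
gripper_force: 7.8
```

Request:
{"fn": "drive_tool", "kwargs": {
  "plan": [0, 0, 0, -1, 0, 0, 40, 0, 0, 0, -2, 0, 0, 40]
}}

```text
time: 7.92
tool_pos: [0.5548, 0.0251, 0.0304]
eef_rot: [-0.005, 0.027, 1.0, 0.0]
wrist_force: [-22.0, 1.8, 19.1]
width: 0.0401
gripper_force: 11.2
```

```bash
python3 st.py; python3 slab.py s3
```

```text
t 7.9167 gauge TCP [-79.   61.7  30.4] yaw err 3.1418630596272425 F gauge [-22.03   0.6   19.09] 0.0401272417965345
rotvec fix in tool [ 0.     -0.0102  0.0003] q [ 0.045  0.285 -0.352  0.944  0.001  0.098]
to (-195, 62, 80) [116.5   0.3 -48.4]
to (-195, 62, 31) [116.    0.3   0.6]
slab top in gauge [[-66.4000015258789, 23.100000381469727], [-3.299999952316284, 19.5], [2.299999952316284, 118.4000015258789], [-60.79999923706055, 122.0]] ((-32.02817153930664, 70.7501449584961), (99.13947296142578, 63.19505310058594), 86.74530029296875)
```

View pics/s3.png

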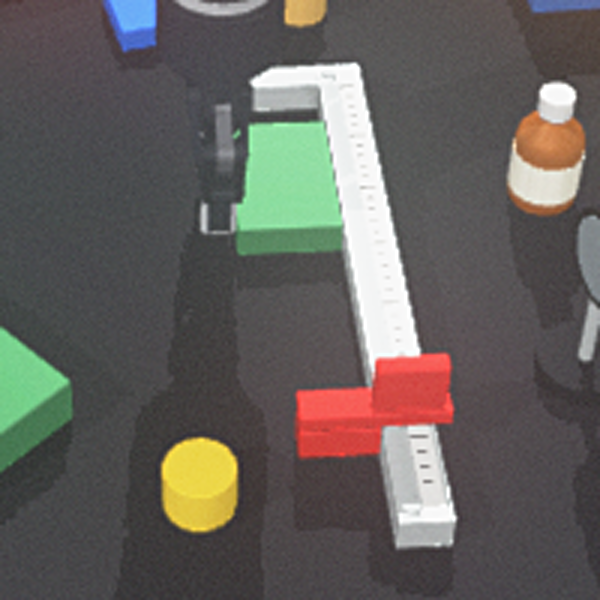

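The slab is flush along the fence (crop: 238–340, 125–250), with the force confirming contact. Next I'll back off, rise, and turn a quarter turn on the way to the cursor tab.

Request:
{"fn": "drive_tool", "kwargs": {
  "plan": [0, 0, 0, 3, 0, 0, 40, 0, 0, 0, 8, 0, 0, 40, 0, 0, 0, 20, 0, 0, 40, 0, 0, 0, 40, 0, 0, 40, 0, 0, 0, 42, 0, -35, 20, 0, 0, 0, 42, 0, -70, 0, 0, 0, 0, 42, 0, -105, 0, 0, 0, 0, 42, 0, -105, 0]
}}

```text
time: 8.63
tool_pos: [0.5216, 0.0273, 0.1427]
eef_rot: [0.005, 0.027, 1.0, 0.0]
wrist_force: [1.3, -0.8, 1.1]
width: -0.0004
gripper_force: 0.0
```

Request:
{"fn": "drive_tool", "kwargs": {
  "plan": [0, 0, 0.12, -8, -25, 0, 0, 0, 0, 0.24, -16, -50, 0, 0, 0, 0, 0.36, -24, -75, 0, 0, 0, 0, 0.48, -32, -100, 0, 0, 0, 0, 0.6, -40, -125, 0, 0, 0, 0, 0.72, -48, -150, 0, 0, 0, 0, 0.84, -56, -175, 0, 0, 0, 0, 0.96, -64, -200, 0, 0]
}}

```text
time: 9.3
tool_pos: [0.5717, -0.1776, 0.1355]
eef_rot: [0.0, 0.488, 0.873, -0.0]
wrist_force: [0.6, 0.0, -0.3]
width: -0.0001
gripper_force: 0.0
```

```bash
sed -i 's/^Rd=.*/Rd=Rg@np.array([[0,1,0],[1,0,0],[0,0,-1]])/; /^go/d' st.py; echo 'go(15,-178,100);go(15,-178,65)'>>st.py; python3 st.py
```

```text
t 9.3 gauge TCP [ -51.3 -139.8  135.5] yaw err 2.175269349794257 F gauge [ 0.57  0.07 -0.26] -0.00013157867166062917
rotvec fix in tool [-2.000e-04  8.000e-04  6.045e-01] q [-3.010e-01  2.880e-01 -1.040e-01  1.178e+00 -1.000e-03  7.190e-01]
to (15, -178, 100) [-69.1  32.8  35.5]
to (15, -178, 65) [-69.1  32.8  70.5]
```

Request:
{"fn": "drive_tool", "kwargs": {
  "plan": [0, 0, 0.12, -17, 8, 0, 0, 0, 0, 0.24, -35, 16, 0, 0, 0, 0, 0.36, -52, 25, 0, 0, 0, 0, 0.48, -69, 33, 0, 0, 0, 0, 0.604, -69, 33, 25, 0, 0, 0, 0.604, -69, 33, 50, 0, 0, 0, 0.604, -69, 33, 70, 0, 0, 0, 0.604, -69, 33, 70, 0]
}}

```text
time: 9.97
tool_pos: [0.6332, -0.2167, 0.0602]
eef_rot: [-0.003, 0.724, 0.69, -0.002]
wrist_force: [-0.7, -0.4, -0.5]
width: -0.0001
gripper_force: 0.0
```

```bash
python3 st.py; python3 slab.py s4;python3 - <<'E'
from station import bot
import cv2
cv2.imwrite("pics/w4.png",bot.read_camera("wrist")["image"][:,:,::-1])
E
```

```text
t 9.9667 gauge TCP [  12.3 -175.5   60.2] yaw err 1.5771508051481675 F gauge [-0.66 -0.48 -0.55] -7.252530909963227e-05
rotvec fix in tool [-0.0077 -0.0013  0.0064] q [-3.290e-01  4.610e-01 -2.500e-02  1.092e+00 -1.000e-03  1.289e+00]
to (15, -178, 100) [ -2.5   2.4 -39.8]
to (15, -178, 65) [-2.5  2.7 -4.8]
slab top in gauge [[-66.5, 121.19999694824219], [-66.30000305175781, 22.0], [-2.4000000953674316, 22.100000381469727], [-2.5999999046325684, 121.30000305175781]] ((-34.43153381347656, 71.66461181640625), (63.872501373291016, 99.24935150146484), 0.10175961256027222)
```

View pics/w4.png

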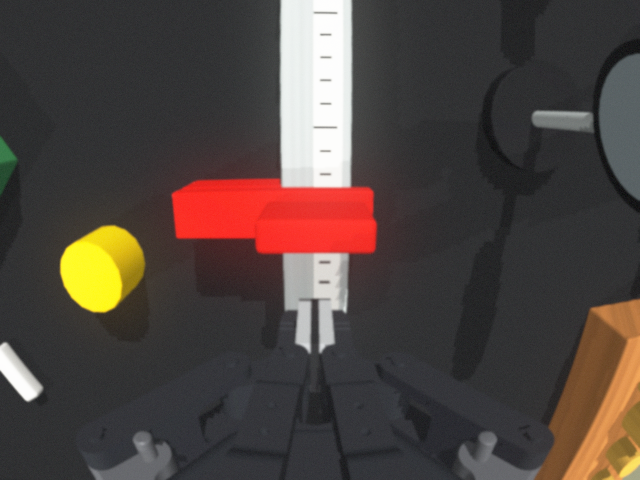

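The wrist view shows the tab at (257–376, 205–252), with the closed fingertips at (315,300) centred behind it. The slab reads flush (0.1°). I'll push the cursor.

Request:
{"fn": "drive_tool", "kwargs": {
  "plan": [-0.008, 0, 0.006, 0, 2, -6, 0, -0.008, 0, 0.006, 10, 2, -6, 0, -0.008, 0, 0.006, 20, 2, -6, 0, -0.008, 0, 0.006, 26, 2, -6, 0, -0.008, 0, 0.006, 32, 2, -6, 0, -0.008, 0, 0.006, 38, 2, -6, 0, -0.008, 0, 0.006, 44, 2, -6, 0, -0.008, 0, 0.006, 50, 2, -6, 0]
}}

```text
time: 10.73
tool_pos: [0.6398, -0.1669, 0.0714]
eef_rot: [0.003, 0.726, 0.688, 0.002]
wrist_force: [-0.2, -2.2, 1.4]
width: -0.0001
gripper_force: 1.1
```

```bash
python3 st.py
```

```text
t 10.7333 gauge TCP [  16.2 -125.5   71.4] yaw err 1.5713714123556877 F gauge [-0.1  -2.24  1.37] -0.0001379843954860566
rotvec fix in tool [0.0069 0.0008 0.0006] q [-2.550e-01  4.290e-01 -4.900e-02  1.086e+00  1.000e-03  1.369e+00]
to (15, -178, 100) [-52.6  -1.  -28.6]
to (15, -178, 65) [-52.5  -1.3   6.4]
```

Request:
{"fn": "drive_tool", "kwargs": {
  "plan": [0.004, 0, 0, 10, -1, 2, 0, 0.006, 0, 0, 20, -1, 4, 0, 0.006, 0, 0, 30, -1, 4, 0, 0.006, 0, 0, 40, -1, 4, 0, 0.006, 0, 0, 50, -1, 4, 0, 0.006, 0, 0, 60, -1, 4, 0, 0.006, 0, 0, 70, -1, 4, 0, 0.006, 0, 0, 80, -1, 4, 0]
}}

```text
time: 11.4
tool_pos: [0.6424, -0.0863, 0.0665]
eef_rot: [-0.0, 0.726, 0.688, -0.001]
wrist_force: [-0.9, -2.6, -2.4]
width: 0.0
gripper_force: 1.2
```

Request:
{"fn": "drive_tool", "kwargs": {
  "plan": [0, 0, 0, 6, 0, 0, 0, 0, 0, 0, 12, 0, 0, 0, 0, 0, 0, 18, 0, 0, 0, 0, 0, 0, 24, 0, 0, 0, 0, 0, 0, 29, 0, 0, 0, 0, 0, 0, 33, 0, 0, 0, 0, 0, 0, 37, 0, 0, 0, 0, 0, 0, 40, 0, 0, 0]
}}

```text
time: 12.07
tool_pos: [0.645, -0.0471, 0.0671]
eef_rot: [0.0, 0.726, 0.688, -0.0]
wrist_force: [-1.7, -2.0, -1.1]
width: -0.0002
gripper_force: 1.1
```

```bash
python3 st.py; python3 slab.py s5
```

```text
t 12.0667 gauge TCP [14.9 -5.5 67.1] yaw err 1.5713715356131643 F gauge [-1.54 -2.05 -1.12] -0.0002222979089681533
rotvec fix in tool [0.0002 0.0002 0.0006] q [-0.073  0.41  -0.086  1.074 -0.     1.551]
to (15, -178, 100) [-172.5    0.   -32.9]
to (15, -178, 65) [-172.5    0.     2.1]
slab top in gauge [[-66.5, 121.19999694824219], [-66.30000305175781, 22.0], [-2.4000000953674316, 22.100000381469727], [-2.5999999046325684, 121.30000305175781]] ((-34.43153381347656, 71.66461181640625), (63.872501373291016, 99.24935150146484), 0.10175961256027222)
```

View pics/s5.png

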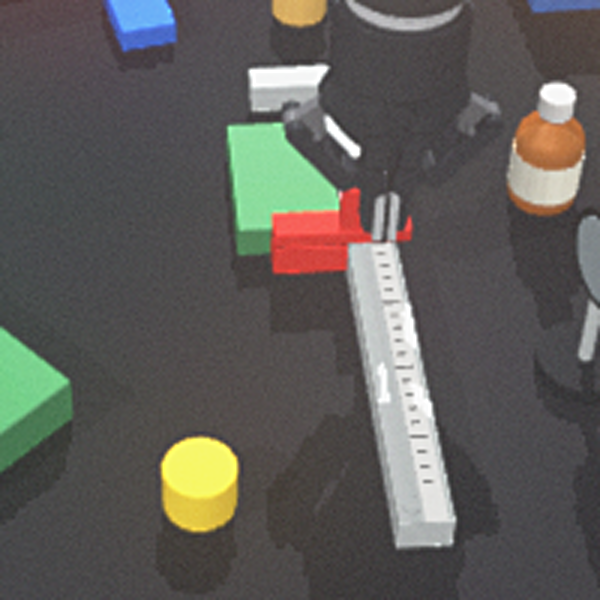

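The cursor jaw (crop: 272–350, 212–272) is now close to the slab's end, about 40 mm from shut. I'll continue slowly.

Request:
{"fn": "drive_tool", "kwargs": {
  "plan": [0, 0, 0, 3, 0, 0, 0, 0, 0, 0, 6, 0, 0, 0, 0, 0, 0, 9, 0, 0, 0, 0, 0, 0, 12, 0, 0, 0, 0, 0, 0, 15, 0, 0, 0, 0, 0, 0, 18, 0, 0, 0, 0, 0, 0, 21, 0, 0, 0, 0, 0, 0, 24, 0, 0, 0]
}}

```text
time: 12.78
tool_pos: [0.6462, -0.0243, 0.0672]
eef_rot: [0.001, 0.726, 0.688, -0.001]
wrist_force: [-2.7, -6.4, 0.7]
width: -0.0001
gripper_force: 2.6
```

Request:
{"fn": "drive_tool", "kwargs": {
  "plan": [0, 0, 0, 2, 0, 0, 0, 0, 0, 0, 4, 0, 0, 0, 0, 0, 0, 6, 0, 0, 0, 0, 0, 0, 8, 0, 0, 0, 0, 0, 0, 9, 0, 0, 0, 0, 0, 0, 10, 0, 0, 0, 0, 0, 0, 11, 0, 0, 0, 0, 0, 0, 12, 0, 0, 0]
}}

```text
time: 13.45
tool_pos: [0.6468, -0.0123, 0.0672]
eef_rot: [0.001, 0.726, 0.688, -0.001]
wrist_force: [-2.1, -5.1, 0.4]
width: 0.0001
gripper_force: 2.5
```

Request:
{"fn": "drive_tool", "kwargs": {
  "plan": [0, 0, 0, 1, 0, 0, 0, 0, 0, 0, 2, 0, 0, 0]
}}

```text
time: 13.62
tool_pos: [0.6469, -0.0103, 0.0672]
eef_rot: [0.001, 0.726, 0.688, -0.001]
wrist_force: [-2.7, -4.8, 1.0]
width: 0.0001
gripper_force: 2.5
```

Request:
{"fn": "drive_tool", "kwargs": {
  "plan": [0, 0, 0, 1, 0, 0, 0, 0, 0, 0, 2, 0, 0, 0, 0, 0, 0, 3, 0, 0, 0, 0, 0, 0, 4, 0, 0, 0]
}}

```text
time: 13.95
tool_pos: [0.647, -0.0087, 0.0673]
eef_rot: [0.003, 0.726, 0.687, -0.003]
wrist_force: [-3.6, -16.6, 1.9]
width: 0.0003
gripper_force: 8.3
```

Request:
{"fn": "drive_tool", "kwargs": {
  "plan": [0, 0, 0, 1, 0, 0, 0, 0, 0, 0, 2, 0, 0, 0, 0, 0, 0, 3, 0, 0, 0]
}}

```text
time: 14.2
tool_pos: [0.647, -0.0085, 0.0673]
eef_rot: [0.005, 0.727, 0.687, -0.005]
wrist_force: [-3.4, -25.0, 1.9]
width: -0.0001
gripper_force: 13.0
```

```bash
python3 st.py; python3 slab.py s6
```

```text
t 14.2 gauge TCP [14.8 33.1 67.3] yaw err 1.5671980389484217 F gauge [ -2.07 -25.18   1.87] -7.704405537762564e-05
rotvec fix in tool [ 0.0003  0.0128 -0.0036] q [-0.008  0.411 -0.085  1.075 -0.013  1.62 ]
to (15, -178, 100) [-211.5    1.   -30. ]
to (15, -178, 65) [-211.1    0.9    5. ]
slab top in gauge [[-67.30000305175781, 158.6999969482422], [-66.19999694824219, 59.900001525878906], [-2.5, 60.599998474121094], [-3.5999999046325684, 159.39999389648438]] ((-34.89038848876953, 109.6973876953125), (63.72329330444336, 98.80632019042969), 0.6320664882659912)
```

Stalled at 25 N with the slab at y ≈ 60–159.5, so it is shut. I'll retreat and check that it's still flush.

Request:
{"fn": "drive_tool", "kwargs": {
  "plan": [0, 0, 0, -3, 0, 0, 0, 0, 0, 0, -7, 0, 0, 0, 0, 0, 0, -16, 0, 0, 0, 0, 0, 0, -40, 0, 0, 0, 0, 0, 0, -60, 0, -25, 0, 0, 0, 0, -80, 0, -55, 0, 0, 0, 0, -110, 0, -80, 0, 0, 0, 0, -140, 0, -90, 0]
}}

```text
time: 14.92
tool_pos: [0.6417, -0.1431, 0.1618]
eef_rot: [0.003, 0.725, 0.689, 0.002]
wrist_force: [0.8, -0.4, 0.2]
width: -0.0004
gripper_force: 0.0
```

Request:
{"fn": "drive_tool", "kwargs": {
  "plan": [0, 0, 0, -30, 0, 0, 0, 0, 0, 0, -60, 0, 0, 0, 0, 0, 0, -90, 0, 0, 0, 0, 0, 0, -90, 0, 0, 0]
}}

```text
time: 15.25
tool_pos: [0.6351, -0.2371, 0.1573]
eef_rot: [0.001, 0.727, 0.686, 0.0]
wrist_force: [-0.7, 1.3, 0.3]
width: -0.0003
gripper_force: 0.0
```

```bash
python3 slab.py s7; python3 st.py
```

```text
slab top in gauge [[-67.0, 158.8000030517578], [-66.5, 60.099998474121094], [-2.700000047683716, 60.400001525878906], [-3.200000047683716, 159.10000610351562]] ((-34.845314025878906, 109.60061645507812), (63.823486328125, 98.78836059570312), 0.27363309264183044)
t 15.3 gauge TCP [  15.2 -193.5  157.1] yaw err 1.5678107370895324 F gauge [ 1.02 -0.17  0.43] 9.76081445597943e-06
rotvec fix in tool [ 0.0015 -0.0001 -0.003 ] q [-0.354  0.429  0.143  1.283  0.     1.273]
to (15, -178, 100) [15.4 -0.3 57.1]
to (15, -178, 65) [15.4 -0.4 92.1]
```

View pics/s7.png

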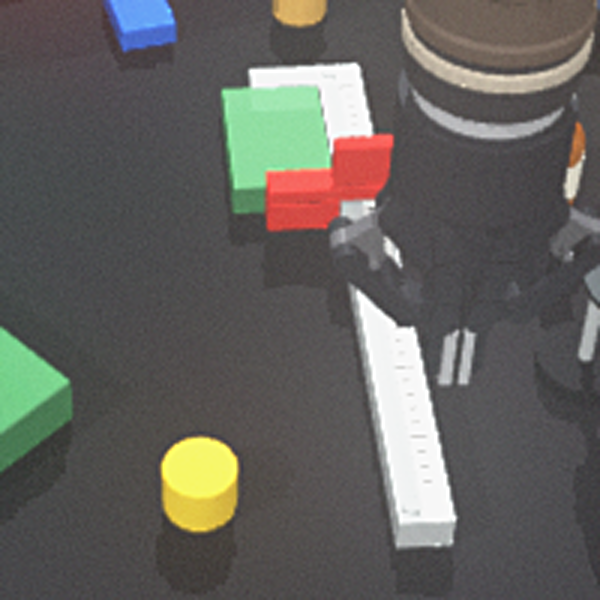

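The final view shows the slab (crop: 222–330, 87–212) shut between the red jaw (268–335) and the stop. It is flush to within about 0.3°, the bystanders are unmoved, and the robot is clear of everything.

```bash
python3 -c "
from station import bot
print(bot.sign_off())"
```

```text
the job is handed in; nothing more can be done
None
```

I handed the job in: the green slab is shut between the red cursor and the fixed stop, its long side flush with the fence as far as the camera can resolve (about 0.3°), at about 15 s of the 51 s allowed.

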